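# Hook a support arm into the slotted bench rack and press it home

## Task

Pick up the steel support arm with the wide cross-plate, hook its two claws into the top pair of slots of the white slotted rack, and press it gently down until the spring latch snaps and the arm is fully home and locked. Then let go of it; leave the narrow spare arm and everything else on the bench alone, and do not force or strike the rack.

Things in the scene. Friction and masses are not known exactly. Their poses are not given: they have to be found in the camera images.
- bracket_grip (a point): Grip point of the T-shaped steel support arm to be mounted (0.22 to 0.35 kg), standing upright on the bench: middle of its horizontal bar, 56 mm above the underside, near the centre of mass. x points along the bar to the claws, z up. Bar: 12 mm wide (y), 26 mm high (44 to 70 mm above the underside), from 90 mm behind this point to the cross-plate; a 10 mm end post there is 80 mm high.
- bracket: The same arm: origin on its underside at the cross-plate's back (claw side) face, 40 mm ahead of and 56 mm below bracket_grip; same axes. Plate: 3 mm thick, 136 wide, 70 high; low in its middle a window 26 wide x 16 mm high above a strip 3 mm high. Claws go in level, 17 mm above home, until the plate meets the uprights; then down. Home: bracket_claws level with rack_slots, up to 2 mm ahead.
- bracket_claws (a point): Point on the arm: middle of the cross-plate's back face, 54 mm above the underside, 40 mm ahead of and 2 mm below bracket_grip; same axes. Two claws stick out to +x, 60 mm to either side (y), each 6.5 mm wide: a neck 8 mm high, its underside level with this point, reaching 11 mm out, with a 5 mm thick lip at its end hanging 14 mm below the neck; 6 mm free between plate and lip.
- rack_slots (a point): Point fixed to the white rack's foot: on the front plane of the two slotted uprights, level with the lower edge of the top slots, 165 to 177 mm above the bench. x points into the slots, y along the rack, z up. Top slots: 60 mm to either side (y) of the uprights' own middle, which is clamped anywhere up to 5 mm to either side of this point: feel or look for it. Each is 8 mm wide, 28 mm high.
- rack: The same rack: origin 165 mm below rack_slots, same axes. Uprights 34 mm wide, 50 mm higher than rack_slots, front wall 4 mm, hollow behind; two more pairs of slots 50 and 100 mm below the top pair; foot 12 to 24 mm high, reaching 20 mm ahead of the front plane. It bears 45 N in all contacts together, about 20 N of hand push.
- latch_nose (a point): Tip of the rack's spring latch in the true middle of the uprights, 4.5 mm ahead of the front plane, 49 mm below rack_slots: a 16 mm wide nose, sloped on top, flat below. The strip of the plate pushes it back on the way down, which takes 5 to 15 N of push (the arm's weight is not enough). Press on top of the bar close to the cross-plate, and stop when it snaps; farther out the claws bind.
- latch (a joint): Travel of the spring latch: 0 = sprung out, positive (m) = pushed back into the rack, up to 0.008. It is 0 when nothing touches it, and springs back to 0 through the cross-plate's window when the arm comes within 1 mm of home: locked. Under it a soft black rubber buffer, 44 mm wide, cushions the last 3 mm of the arm's way down (under 1 N).
- spare_grip (a point): The spare arm, to be left alone: like the support arm, but its cross-plate is only 88 mm wide with claws 36 mm to either side, so it does not fit. Point in the middle of its bar, 56 mm above the underside; axes as for bracket_grip.
- beaker: Glass beaker, 70 mm across, 95 mm high, loose bystander; origin at its foot.
- reagent: Amber reagent bottle, 68 mm across, 150 mm high, loose bystander; origin at its foot.
- jar: White jar, 72 mm across, 85 mm high, loose bystander; origin at its foot.
- weight: Brass weight, 36 mm across, 45 mm high, loose bystander; origin at its foot.
- mortar: White ceramic bowl, 96 mm across, 50 mm high, loose bystander; origin at its foot.
- screwdriver: Screwdriver with a red handle lying on the bench, loose bystander; origin under its middle.
Mind the look-alikes: they are no part of the job. Leave any red or yellow look-alike of the rack alone.

How it is judged:
On the way:
1. both claws are hooked through the top slots, the arm level and not yet home (x of bracket_claws in the frame of rack_slots between -0.006 and 0.003 m and y of bracket_claws in the frame of rack_slots between -0.008 and 0.008 m and z of bracket_claws in the frame of rack_slots between 0.004 and 0.022 m and angle between the x axis of bracket_claws and the x axis of rack_slots, either way round below 0.2 rad), for 0.1 s.
At the end, for the whole second after the job is handed in: The support arm hangs by both claws in the top pair of slots, home within 2.5 mm in height and 4 mm forwards (sideways within 8 mm of rack_slots, as the frame stands), level and square within 0.1 rad, the latch sprung back out through its window (under 1.5 mm), the arm at rest and released (x of bracket_claws in the frame of rack_slots between -0.004 and 0.003 m and y of bracket_claws in the frame of rack_slots between -0.008 and 0.008 m and z of bracket_claws in the frame of rack_slots between -0.003 and 0.0025 m and angle between the x axis of bracket_claws and the x axis of rack_slots, either way round below 0.1 rad and value of joint latch below 0.0015 m and linear speed of bracket below 0.02 m/s); the robot touches nothing.
It fails at once if the rack is loaded by the arm, the bracket or anything else with more than 45 N (all contacts together) (contact force between rack and anything else above 45 N).
It fails at once if the spare arm is moved by more than 20 mm (distance of spare_grip from where it was at the start of the episode above 0.02 m).
It fails at once if a bystander is moved by more than 20 mm (distance of any of reagent, jar, weight, mortar, beaker, screwdriver from where it was at the start of the episode above 0.02 m).
It also fails if it takes over 72 s, if anything falls off the work surface, if the arm or the gripper's body presses on something with over 40 N, if the wrist force passes 120 N, or if a joint passes its speed limit or range.

## Robot

A 6-joint arm with a two-finger parallel gripper is mounted at the origin on the work surface. World frame = base frame: x ahead of the robot, y to its left, z up, the work surface at z = 0. Lengths are in m, angles in rad, forces in N, time in s.
With the tool pointing down it reaches from about 0.425 to 0.95 m from the base axis. Payload 3.5 kg.
Tool frame: the origin (TCP) lies at the very end of the fingers, on their centre line; the grasp point (between the pads) lies 19 mm behind it (ctrl.grip_point_offset is the distance from the TCP to the grasp point, in m); z points along the fingers, y is the line along which they close (so a half turn about z gives the same grasp; the last joint's range is limited). The gripper opens to 85 mm and grips with 20 to 120 N. Pads are 22 mm wide; open, the fingers measure 114 mm over their backs; the gripper's body (76 mm by 85 mm) begins 54 mm behind the grasp point. The pads swing forward as they close: fully open they stand 13 mm farther back than shut.
Start: joints at [1.151, 0.286, 1.577, -0, 1.279, -0.15], TCP at [0.18, 0.651, 0.231] pointing down, gripper open.
Joint ranges: [-2.77, 2.77], [-0.9, 2.22], [0.21, 2.48], [-1.53, 4.67], [0.24, 2.81], [-2.84, 2.84]. Speed limits (rad/s): [2.79, 2.79, 3.14, 3.14, 3.14, 3.14].

## Interface

Orientations are given as a unit quaternion [x, y, z, w].
In Python, from plant import ctrl gives the robot as it stands. The module is installed in compiled form; this text tells all that it offers.
- The arm moves only by the shell command python3 -m pendant 'ROWS' [OPENING] [FORCE]. ROWS is JSON, a list of rows, each an object of numbers: "dx", "dy", "dz": the shift along the tool's x, y, z in cm; "twist": the turn about the tool's z in degrees. A call has 1 to 10 rows; each row is the pose to reach, as a shift and turn from the pose commanded when the call began, along the tool's axes at that moment; what a row does not reach only later rows make up. A row lasts 1/8 s, in which the tool goes at most 62.5 mm and 10.7 degrees, less where a joint would pass 70% of its speed; a pose out of reach is approached as far as the arm can. A call with a gripper value outside its range is refused whole. OPENING is the opening in per cent of the stroke, from 0 (shut) to 100 (fully open), set as the call begins (- or left out, the last holds). The fingers move at their own pace and stop on an object; FORCE is the grip in N (left out, the last holds). Time passes only in rows, so rows that repeat a pose let the fingers close. It gives the time, the measured TCP pose, the force, the opening and the grip force at its end, in the units of the state.
- ctrl.get_state(): the state, without advancing time (a new reading comes with each control period).
- ctrl.read_camera(name): name is "side" or "top" or "wrist"; returns a dict with "img" (384x512x3 uint8, red, green, blue), "depth" (384x512 float32, m along the optical axis (not along the pixel's ray), 0 where there is no reading), "camera_matrix" (3x3 intrinsics, pixels), "xyz" and "rotation" of the camera in the world; the wrist camera has in their place "tool_from_camera" (4x4, takes a point from camera to tool coordinates, whose origin is the TCP and whose axes are the flange's). Camera axes: x right, y up, looking along -z (the intrinsics and any distortion apply to the point x, -y, -z); pixel columns grow to the right and rows downward; lengths in m; the calibration is good to about 2 mm. A picture is of the moment at which its call begins: read the wrist's pose just before it.
- ctrl.sign_off(): hands the job in; it is judged then, once.
The state is a dict: "time": time; "qpos": joint angles; "dq": joint speeds; "joint_efforts": joint torques, N m; "eef_pos": TCP position; "tcp_rot": TCP orientation; "contact_force": force on the tool from outside, world axes, zero at the start; "wrist_torque": the same for the moment, N m; "opening": opening from 0.0 (shut) to 1.0 (fully open); "finger_force": force on a finger pad.
Only numpy, scipy, OpenCV 4.12 (cv2) and the standard library are available. Lean on these libraries where they do the work, as an engineer would, in place of code of your own. Each camera call takes 0.05 s, during which the arm holds its last target. There are 200 camera calls.

## Working session

There is one attempt and no reset: what is moved stays moved. The work goes in short steps, Python scripts to look and compute and a shell command to move; the robot and the scene stay as the last step left them, time stands still between calls to the robot, and variables do not carry over. Pictures are saved under pics/ and viewed, at most 10 in all, crops included, and the job is handed in when it is done.

```bash
mkdir -p pics; cat > h.py <<'E'
import numpy as np, cv2
from scipy.spatial.transform import Rotation as R
from plant import ctrl
def cam(name):
    s=ctrl.get_state(); c=ctrl.read_camera(name)
    if name=="wrist":
        T=np.eye(4);T[:3,:3]=R.from_quat(s["tcp_rot"]).as_matrix();T[:3,3]=s["eef_pos"]
        T=T@np.array(c["tool_from_camera"]); c["xyz"]=T[:3,3];c["rotation"]=T[:3,:3]
    c["rotation"]=np.array(c["rotation"]);
    return c
def rays(c,uv):
    K=np.array(c["camera_matrix"]);uv=np.atleast_2d(uv).astype(float)
    d=np.c_[(uv[:,0]-K[0,2])/K[0,0],-(uv[:,1]-K[1,2])/K[1,1],-np.ones(len(uv))]
    return d@c["rotation"].T
def onz(c,uv,z):
    d=rays(c,uv);o=np.array(c["xyz"]);return o+d*((z-o[2])/d[:,2])[:,None]
def cloud(c):
    h,w=c["depth"].shape;v,u=np.mgrid[:h,:w]
    d=rays(c,np.c_[u.ravel(),v.ravel()]);return (np.array(c["xyz"])+d*c["depth"].reshape(-1,1)).reshape(h,w,3)
def save(n,im,k=1):
    cv2.imwrite(f"pics/{n}.png",cv2.resize(im[:,:,::-1],None,fx=k,fy=k,interpolation=cv2.INTER_CUBIC))
E
python3 - <<'E'
from h import *
import pickle
for n in("side","top"):
    c=cam(n);save(n,c["img"],1.5);pickle.dump(c,open(n+".pkl","wb"));print(n,c["xyz"],c["rotation"].round(3).tolist(),c["camera_matrix"],[k for k in c])
print(ctrl.get_state())
E
```

```text
side [ 0.45352037 -0.73989236  0.92827528] [0.354, -0.016, -0.061, 0.933] [[381.80172679   0.         252.60491908]
 [  0.         381.80172679 192.21786594]
 [  0.           0.           1.        ]] ['img', 'depth', 'camera_matrix', 'xyz', 'rotation']
top [ 0.35240378 -0.00605457  1.37880494] [-0.051, 0.056, 0.707, -0.703] [[361.34215222   0.         263.09874672]
 [  0.         361.34215222 193.39304422]
 [  0.           0.           1.        ]] ['img', 'depth', 'camera_matrix', 'xyz', 'rotation']
{'time': 0.1, 'qpos': array([ 1.15098092e+00,  2.87089673e-01,  1.57801744e+00,  3.84127852e-05,
        1.27862075e+00, -1.49995705e-01]), 'dq': array([ 0.00015624, -0.00118123, -0.00396959,  0.00173224,  0.00147963,
       -0.00168664]), 'joint_efforts': array([ 1.15856783e-03, -4.07296515e+01, -2.93700278e+01, -1.27693424e-04,
        3.48919879e-03, -3.04484075e-06]), 'eef_pos': array([0.17964245, 0.65004291, 0.23008424]), 'tcp_rot': array([ 1.34506408e-01,  9.90912149e-01, -1.01939784e-03, -3.17712988e-04]), 'contact_force': array([-0.60139434,  0.59318102, -0.44913082]), 'wrist_torque': array([0.00607435, 0.00412181, 0.02378919]), 'finger_force': 0.0, 'opening': 0.9957509224374506}
```

View pics/top.png

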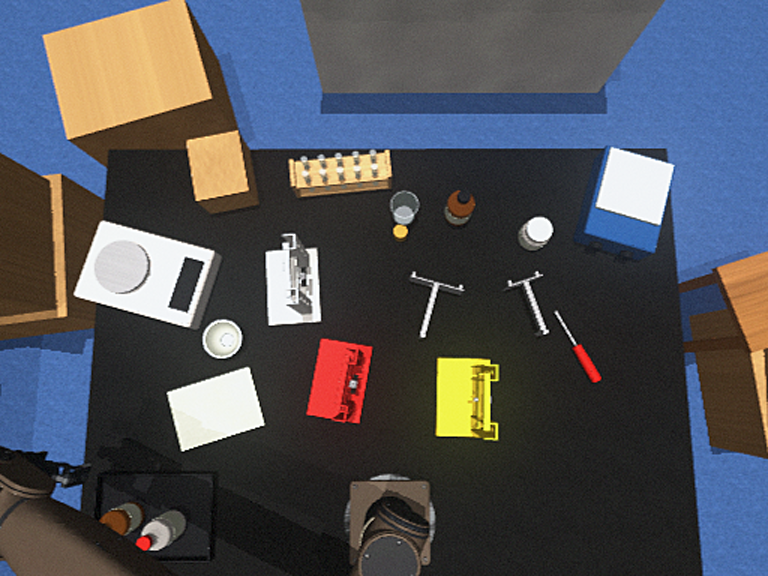

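View pics/side.png

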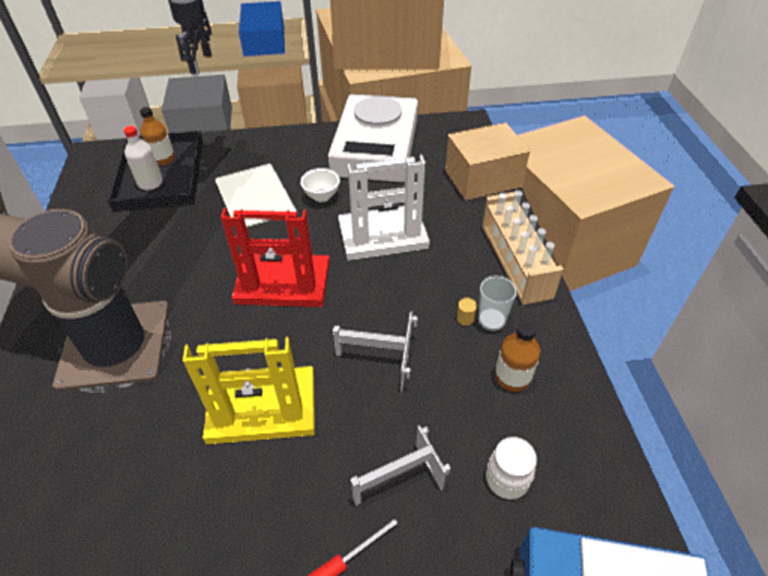

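The wide-plate T is at top (437,295) and the narrow spare at (530,300). The white rack is at (292,285), and the red and yellow look-alikes are at (340,380) and (468,398), all in 1.5x pixels. By plate width (51 px against 36 px), the target is the T at (437,295). Next come a close crop and the measurements.

```bash
sed -i 's/c\["rotation"\]=np.array(c\["rotation"\]);/r=np.array(c["rotation"]); c["rotation"]=R.from_quat(r).as_matrix() if r.shape==(4,) else r/' h.py
python3 - <<'E'
from h import *
import pickle
C={}
for n in("side","top"):
    c=pickle.load(open(n+".pkl","rb"));r=np.array(c["rotation"]);c["rotation"]=R.from_quat(r).as_matrix() if r.size==4 else r;C[n]=c
t=C["top"];s=C["side"]
a=cv2.resize(t["img"][145:230,165:365],(800,340),interpolation=cv2.INTER_CUBIC)
b=cv2.resize(s["img"][95:265,210:310],(235,400)); b=cv2.resize(s["img"][95:175,215:305],(292,260),interpolation=cv2.INTER_CUBIC)
e=cv2.resize(s["img"][195:270,210:300],(312,260),interpolation=cv2.INTER_CUBIC)
o=np.zeros((600,800,3),np.uint8);o[:340]=a;o[340:,:292]=b;o[340:,300:612]=e;save("crop",o)
for n in C:
    P=cloud(C[n]);C[n]["P"]=P
    g=C[n]["img"].astype(int);grey=(g.max(2)-g.min(2)<30)&(g.min(2)>60)
    for nm,(x0,x1,y0,y1) in dict(br=(.3,.6,-.2,.0),rk=(.3,.55,.1,.36)).items():
        m=grey&(P[...,0]>x0)&(P[...,0]<x1)&(P[...,1]>y0)&(P[...,1]<y1)&(P[...,2]>.005)&(C[n]["depth"]>0)
        Q=P[m];print(n,nm,len(Q),Q.min(0).round(3),Q.max(0).round(3))
        for z0 in np.arange(0,.26,.02):
            q=Q[(Q[:,2]>z0)&(Q[:,2]<=z0+.02)]
            if len(q)>5: print("  z%.2f"%z0,len(q),np.percentile(q[:,:2],[2,50,98],axis=0).round(3).tolist())
E
```

```text
side br 594 [ 0.437 -0.185  0.005] [ 0.599 -0.052  0.081]
  z0.00 27 [[0.439, -0.184], [0.552, -0.088], [0.588, -0.064]]
  z0.02 34 [[0.438, -0.183], [0.552, -0.09], [0.587, -0.069]]
  z0.04 212 [[0.44, -0.182], [0.523, -0.105], [0.598, -0.063]]
  z0.06 319 [[0.441, -0.178], [0.518, -0.101], [0.591, -0.062]]
side rk 1025 [0.306 0.101 0.005] [0.55  0.359 0.228]
  z0.00 110 [[0.386, 0.171], [0.504, 0.178], [0.549, 0.344]]
  z0.02 315 [[0.478, 0.173], [0.503, 0.211], [0.549, 0.297]]
  z0.04 48 [[0.497, 0.192], [0.517, 0.194], [0.534, 0.23]]
  z0.06 50 [[0.501, 0.192], [0.517, 0.195], [0.535, 0.217]]
  z0.08 42 [[0.501, 0.191], [0.523, 0.195], [0.536, 0.211]]
  z0.10 51 [[0.501, 0.191], [0.517, 0.195], [0.533, 0.207]]
  z0.12 77 [[0.501, 0.191], [0.522, 0.199], [0.548, 0.217]]
  z0.14 74 [[0.501, 0.191], [0.524, 0.196], [0.549, 0.221]]
  z0.16 58 [[0.501, 0.192], [0.518, 0.195], [0.535, 0.208]]
  z0.18 53 [[0.5, 0.192], [0.514, 0.196], [0.535, 0.22]]
  z0.20 85 [[0.501, 0.192], [0.521, 0.195], [0.547, 0.217]]
  z0.22 62 [[0.502, 0.191], [0.526, 0.21], [0.548, 0.222]]
top br 226 [ 0.439 -
[... 339 characters left out ...]
0.00 150 [[0.301, 0.179], [0.345, 0.341], [0.543, 0.36]]
  z0.02 449 [[0.478, 0.175], [0.505, 0.255], [0.547, 0.302]]
  z0.04 14 [[0.453, 0.193], [0.512, 0.194], [0.532, 0.32]]
  z0.06 14 [[0.5, 0.193], [0.508, 0.195], [0.531, 0.219]]
  z0.08 15 [[0.5, 0.193], [0.503, 0.195], [0.532, 0.214]]
  z0.10 14 [[0.5, 0.193], [0.51, 0.195], [0.533, 0.22]]
  z0.12 16 [[0.5, 0.194], [0.517, 0.203], [0.544, 0.219]]
  z0.14 38 [[0.5, 0.193], [0.521, 0.213], [0.55, 0.221]]
  z0.16 19 [[0.501, 0.193], [0.517, 0.195], [0.534, 0.211]]
  z0.18 19 [[0.5, 0.193], [0.51, 0.196], [0.534, 0.218]]
  z0.20 22 [[0.499, 0.193], [0.516, 0.208], [0.548, 0.219]]
  z0.22 66 [[0.501, 0.193], [0.528, 0.213], [0.547, 0.223]]
```

View pics/crop.png

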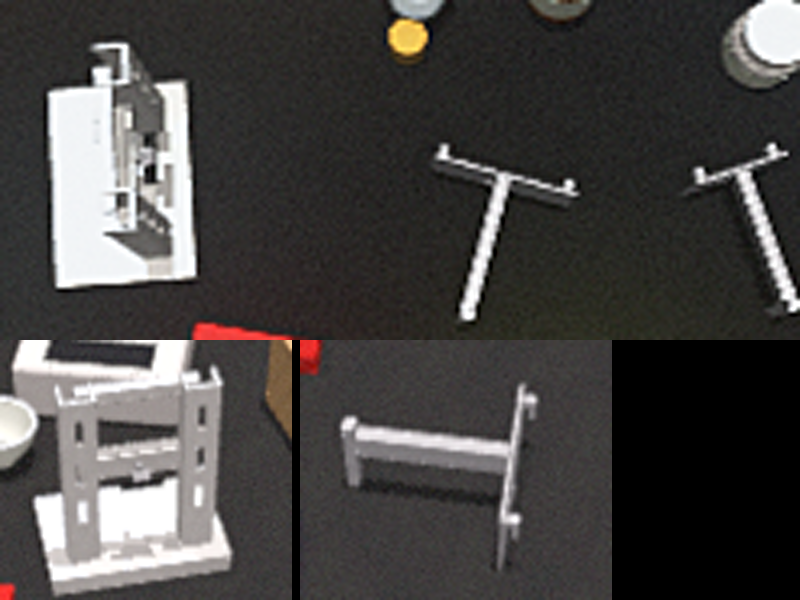

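The crop shows the rack's slotted front facing the side camera (-y), with the latch in the middle. The wide T has its claws towards +x and the spare is to its right, so the choice holds. Next I fit lines to both.

```bash
python3 - <<'E'
from h import *
import pickle
Q={}
for n in("side","top"):
    c=pickle.load(open(n+".pkl","rb"));r=np.array(c["rotation"]);c["rotation"]=R.from_quat(r).as_matrix() if r.size==4 else r
    P=cloud(c);g=c["img"].astype(int);k=(g.max(2)-g.min(2)<30)&(g.min(2)>60)&(c["depth"]>0)
    Q[n]=P[k]
    b=P[k&(P[...,0]>.42)&(P[...,0]<.62)&(P[...,1]>-.2)&(P[...,1]<-.04)&(P[...,2]>.05)&(P[...,2]<.09)]
    bar=b[(b[:,0]<.55)&(b[:,0]>.46)];
    l=cv2.fitLine(bar[:,:2].astype(np.float32),cv2.DIST_HUBER,0,.01,.01).ravel();d=l[:2]*np.sign(l[0])
    e=np.array([-d[1],d[0]]);off=(bar[:,:2]-l[2:])@e
    pl=b[np.abs((b[:,:2]-l[2:])@e)>.015];lp=cv2.fitLine(pl[:,:2].astype(np.float32),cv2.DIST_HUBER,0,.01,.01).ravel()
    u=(pl[:,:2]-l[2:])@d;v=(b[:,:2]-l[2:])@e
    print(n,"bar yaw",np.degrees(np.arctan2(d[1],d[0])),"p",l[2:],"plate yaw",np.degrees(np.arctan2(lp[1],lp[0])),"u pct",np.percentile(u,[5,50,95]),"v",v.min(),v.max(),"umin",((b[:,:2]-l[2:])@d).min(), "d0",l[2:]+d*np.median(u),"ztop bar",np.percentile(bar[:,2],[50,90]))
    q=P[k&(P[...,0]>.35)&(P[...,0]<.6)&(P[...,1]>.15)&(P[...,1]<.23)&(P[...,2]>.04)&(P[...,2]<.24)]
    f=q[q[:,1]<.2]
    f=P[k&(P[...,0]>.35)&(P[...,0]<.56)&(P[...,1]>.165)&(P[...,1]<.225)&(P[...,2]>.04)&(P[...,2]<.24)]
    for z0 in(.05,.15,.2):
      h=f[(f[:,2]>z0)]
      lo=[h[(h[:,0]>x)&(h[:,0]<=x+.01)] for x in np.arange(.35,.56,.01)]
      print(z0,[(round(x,2),len(a),*np.percentile(a[:,1],[10,50]).round(3)) for x,a in zip(np.arange(.355,.56,.01),lo) if len(a)>2])
    print("ztop",np.percentile(f[:,2],[99]),f[:,0].min(),f[:,0].max())
c=cam("wrist");print(c["tool_from_camera"],c["camera_matrix"])
E
```

```text
side bar yaw -17.649622 p [ 0.4962548  -0.10025532] plate yaw 73.45518 u pct [0.07529981 0.07912327 0.08804627] v -0.06345584777186815 0.07509714222284232 umin -0.06118590429677793 d0 [ 0.57165361 -0.12424512] ztop bar [0.06705226 0.07039946]
0.05 [(np.float64(0.51), 156, np.float64(0.192), np.float64(0.195)), (np.float64(0.52), 122, np.float64(0.192), np.float64(0.195)), (np.float64(0.53), 144, np.float64(0.193), np.float64(0.195)), (np.float64(0.54), 107, np.float64(0.194), np.float64(0.196)), (np.float64(0.55), 47, np.float64(0.206), np.float64(0.212)), (np.float64(0.56), 52, np.float64(0.206), np.float64(0.212))]
0.15 [(np.float64(0.51), 75, np.float64(0.193), np.float64(0.195)), (np.float64(0.52), 59, np.float64(0.192), np.float64(0.195)), (np.float64(0.53), 74, np.float64(0.193), np.float64(0.196)), (np.float64(0.54), 57, np.float64(0.194), np.float64(0.196)), (np.float64(0.55), 18, np.float64(0.212), np.float64(0.213)), (np.float64(0.56), 21, np.float64(0.212), np.float64(0.214))]
0.2 [(np.float64(0.51), 32, np.float64(0.193), np.float64(0.194)), (np.float64(0.52), 26, np.floa
[... 1581 characters left out ...]
(np.float64(0.53), 16, np.float64(0.196), np.float64(0.214)), (np.float64(0.54), 24, np.float64(0.198), np.float64(0.213)), (np.float64(0.55), 15, np.float64(0.212), np.float64(0.217)), (np.float64(0.56), 13, np.float64(0.213), np.float64(0.217))]
ztop [0.22801615] 0.49943309988652285 0.5597980483835092
[[ 4.79339961e-06  9.59441779e-01  2.81906852e-01  7.15522150e-02]
 [ 9.99999990e-01 -4.42164814e-05  1.33482885e-04  5.85485682e-04]
 [ 1.40533986e-04  2.81906849e-01 -9.59441769e-01 -1.43517205e-01]
 [ 0.00000000e+00  0.00000000e+00  0.00000000e+00  1.00000000e+00]] [[295.65615718   0.         250.56444215]
 [  0.         295.65615718 191.84844817]
 [  0.           0.           1.        ]]
```

```bash
python3 -m pendant '[{"dz":-6},{"dx":-5,"dy":-4,"dz":-12,"twist":10},{"dx":-10,"dy":-7,"dz":-12,"twist":20},{"dx":-16,"dy":-11,"dz":-12,"twist":30},{"dx":-22,"dy":-15,"dz":-12,"twist":40},{"dx":-28,"dy":-20,"dz":-12,"twist":50},{"dx":-34,"dy":-24,"dz":-12,"twist":60},{"dx":-40,"dy":-28,"dz":-12,"twist":70},{"dx":-46,"dy":-33,"dz":-12,"twist":74.5},{"dx":-51.4,"dy":-36.6,"dz":-12,"twist":74.5}]' 100
python3 -m pendant '[{},{},{},{}]'
python3 - <<'E'
from h import *
import pickle
c=cam("wrist");save("w1",c["img"],1.5);P=cloud(c);pickle.dump(c,open("w1.pkl","wb"))
m=(P[...,2]>.215)&(P[...,2]<.24)&(c["depth"]>0)&(P[...,1]>.17)
q=P[m];print(len(q),q.min(0),q.max(0),np.median(q[:,2]))
for x in np.arange(.48,.68,.005):
    a=q[(q[:,0]>x)&(q[:,0]<=x+.005)]
    if len(a)>3:print(round(x,3),len(a),np.percentile(a[:,1],[2,50,98]).round(4),np.median(a[:,2]).round(4))
E
```

```text
$[0]: bad value
$[0]: bad value
Traceback (most recent call last):
ValueError: zero-size array to reduction operation minimum which has no identity
```

View pics/w1.png

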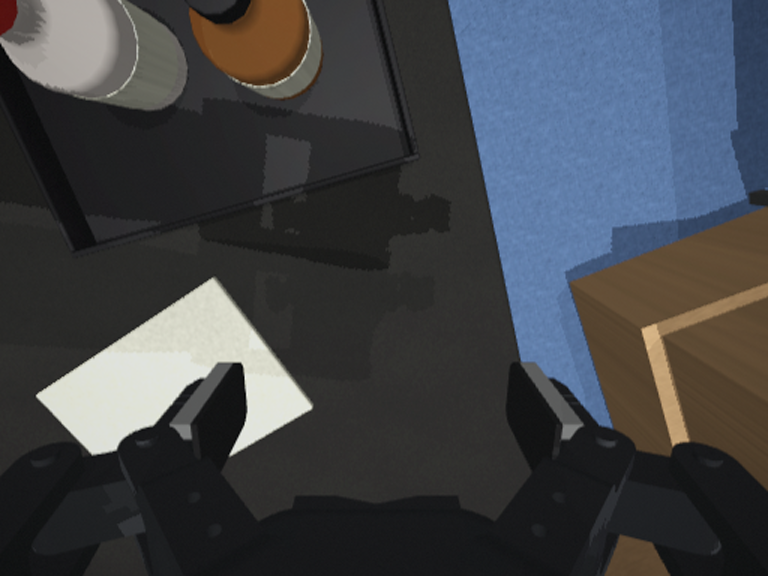

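The move was refused because each row needs all four keys, so this picture is from the start pose. It shows the gripper fingers at (230,400) and (530,400) over the tray corner. I'm sending it again with full rows.

```bash
python3 -m pendant '[{"dx":0,"dy":0,"dz":-6,"twist":0},{"dx":-5,"dy":-4,"dz":-12,"twist":10},{"dx":-10,"dy":-7,"dz":-12,"twist":20},{"dx":-16,"dy":-11,"dz":-12,"twist":30},{"dx":-22,"dy":-15,"dz":-12,"twist":40},{"dx":-28,"dy":-20,"dz":-12,"twist":50},{"dx":-34,"dy":-24,"dz":-12,"twist":60},{"dx":-40,"dy":-28,"dz":-12,"twist":70},{"dx":-46,"dy":-33,"dz":-12,"twist":74.5},{"dx":-51.4,"dy":-36.6,"dz":-12,"twist":74.5}]' 100 && 
python3 -m pendant '[{"dx":0,"dy":0,"dz":0,"twist":0},{"dx":0,"dy":0,"dz":0,"twist":0},{"dx":0,"dy":0,"dz":0,"twist":0}]' && 
python3 - <<'E'
from h import *
import pickle
c=cam("wrist");save("w2",c["img"],1.5);P=cloud(c);pickle.dump(c,open("w2.pkl","wb"))
m=(P[...,2]>.215)&(P[...,2]<.24)&(c["depth"]>0)&(P[...,1]>.17)
q=P[m];print(len(q),q.min(0),q.max(0),np.median(q[:,2]))
for x in np.arange(.48,.68,.005):
    a=q[(q[:,0]>x)&(q[:,0]<=x+.005)]
    if len(a)>3:print(round(x,3),len(a),np.percentile(a[:,1],[2,50,98]).round(4),np.median(a[:,2]).round(4))
E
```

```text
time: 1.45
eef_pos: [0.5239, 0.227, 0.3513]
tcp_rot: [0.707, 0.707, 0.0, -0.0]
contact_force: [0.5, 0.5, 0.3]
opening: 0.997
finger_force: 0.0
time: 1.82
eef_pos: [0.5222, 0.23, 0.3514]
tcp_rot: [0.706, 0.708, 0.0, -0.0]
contact_force: [-0.4, 0.1, -0.8]
opening: 1.004
finger_force: 0.0
2765 [0.50108966 0.19432642 0.21504225] [0.65651446 0.23265844 0.22905854] 0.2241037236880653
0.5 108 [0.196  0.2123 0.2223] 0.2269
0.505 49 [0.1948 0.1984 0.2052] 0.225
0.51 39 [0.1949 0.1985 0.1993] 0.2263
0.515 62 [0.1958 0.1993 0.2233] 0.2239
0.52 129 [0.1961 0.2147 0.2238] 0.2241
0.525 113 [0.1964 0.2153 0.224 ] 0.2242
0.53 133 [0.197  0.2144 0.2244] 0.2266
0.535 93 [0.198  0.2184 0.2249] 0.2243
0.54 78 [0.2135 0.2205 0.225 ] 0.2241
0.545 78 [0.2133 0.2204 0.2256] 0.2238
0.55 70 [0.2144 0.2212 0.2258] 0.2239
0.555 74 [0.2145 0.2216 0.2262] 0.2239
0.56 77 [0.2143 0.2215 0.2265] 0.2239
0.565 76 [0.2154 0.2218 0.2268] 0.2239
0.57 73 [0.2155 0.2226 0.2273] 0.2239
0.575 74 [0.2153 0.2227 0.2276] 0.2237
0.58 74 [0.2165 0.2233 0.2278] 0.224
0.585 76 [0.2167 0.2231 0.2283] 0.2239
0.59 76 [0.2167 0.2237 0.2286] 0.2241
0.595 73 [0.2176 0.2246 0.2289] 0.2239
0.6 76 [0.2175 0.2245 0.2292] 0.2238
0.605 77 [0.2178 0.2245 0.2296] 0.2237
0.61 73 [0.2189 0.2257 0.23  ] 0.2241
0.615 75 [0.2187 0.2257 0.2304] 0.224
0.62 190 [0.2031 0.216  0.2305] 0.226
0.625 104 [0.2037 0.2237 0.2308] 0.2243
0.63 115 [0.2037 0.2228 0.2311] 0.2241
0.635 82 [0.2035 0.2077 0.2312] 0.2239
0.64 45 [0.2034 0.2076 0.2083] 0.2258
0.645 43 [0.2049 0.2078 0.2086] 0.2257
0.65 240 [0.2056 0.22   0.2325] 0.2243
0.655 20 [0.2045 0.2113 0.2256] 0.2269
```

View pics/w2.png

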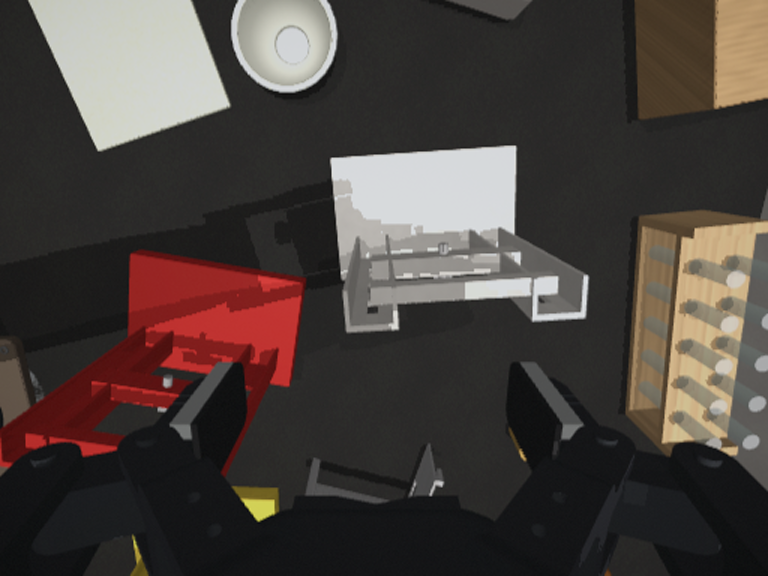

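The picture shows the white rack's upright tops at (370,325) and (560,300), front side down. The rack yaw is about 94° and the tops are at about 0.227. Next I go above the bracket.

```bash
python3 -m pendant '[{"dx":-3,"dy":0,"dz":0,"twist":10},{"dx":-7,"dy":0,"dz":0,"twist":20},{"dx":-11,"dy":0,"dz":0,"twist":30},{"dx":-15,"dy":0,"dz":0,"twist":40},{"dx":-19,"dy":0,"dz":2,"twist":50},{"dx":-23,"dy":0.2,"dz":4,"twist":60},{"dx":-27,"dy":0.5,"dz":6,"twist":70},{"dx":-31,"dy":0.8,"dz":8,"twist":80},{"dx":-33.5,"dy":0.8,"dz":10,"twist":90},{"dx":-33.5,"dy":0.8,"dz":10,"twist":100}]' >/dev/null&& 
python3 -m pendant '[{"dx":0,"dy":0,"dz":0,"twist":6.5},{"dx":0,"dy":0,"dz":0,"twist":6.5},{"dx":0,"dy":0,"dz":0,"twist":6.5}]' && 
cat > br.py <<'E'
from h import *
import pickle,sys
c=cam("wrist");save(sys.argv[1],c["img"],1.5);P=cloud(c);s=ctrl.get_state()
b=P[(c["depth"]>0)&(P[...,2]>.06)&(P[...,2]<.076)&(np.linalg.norm(P[...,:2]-[.54,-.11],axis=2)<.12)]
th=np.radians(-16.5)
for i in range(5):
    d=np.array([np.cos(th),np.sin(th)]);e=np.array([-d[1],d[0]])
    u=b[:,:2]@d;v=b[:,:2]@e
    pc=np.median(v) if i==0 else v0
    bar=b[(np.abs(v-pc)<.012)&(u<u.max()-.03)]
    l=cv2.fitLine(bar[:,:2].astype(np.float32),cv2.DIST_HUBER,0,.01,.01).ravel();d=l[:2]*np.sign(l[0]);th=np.arctan2(d[1],d[0])
    e=np.array([-d[1],d[0]]);v0=l[2:]@e
u=b[:,:2]@d;v=b[:,:2]@e
pl=(np.abs(v-v0)>.02)&(np.abs(v-v0)<.05)
print("yaw",np.degrees(th),"bar edges",np.percentile(v[np.abs(v-v0)<.012]-v0,[1,99]),"plate u",np.percentile(u[pl],[2,50,98]),"v ends",v[pl].min()-v0,(v-v0).min(),(v-v0).max(),"n",len(b),pl.sum())
pf=np.polyfit(v[pl]-v0,u[pl],1);print("plate skew deg",np.degrees(pf[0]))
ub=np.percentile(u[pl],98);g=d*(ub-.04)+e*v0;print("grip",g,"bar z",np.median(bar[:,2]))
print("tcp",s["eef_pos"],s["tcp_rot"],"tool shift to grip (cm)",(R.from_quat(s["tcp_rot"]).inv().apply(np.r_[g,.037]-s["eef_pos"])*100).round(2))
tx=R.from_quat(s["tcp_rot"]).apply([1,0,0]);print("twist",np.degrees(np.arctan2(tx[1],tx[0])-th))
E
python3 br.py w3
```

```text
time: 3.5
eef_pos: [0.5314, -0.1054, 0.2515]
tcp_rot: [0.99, -0.142, 0.0, 0.0]
contact_force: [0.3, -0.1, 0.1]
opening: 1.0
finger_force: 0.0
yaw -15.858819 bar edges [-0.00790795  0.00839188] plate u [0.58149872 0.58352987 0.58463466] v ends -0.049815489943921494 -0.06741255898325943 0.06793081771015504 n 1761 206
plate skew deg 0.09888762494661583
grip [ 0.53589997 -0.10660648] bar z 0.07066356899713921
tcp [ 0.53138908 -0.10553055  0.25151603] [ 9.89877783e-01 -1.41922303e-01  1.75239339e-04  5.94146473e-05] tool shift to grip (cm) [ 4.600e-01 -2.000e-02  2.145e+01]
twist -0.4593735287126169
```

View pics/w3.png

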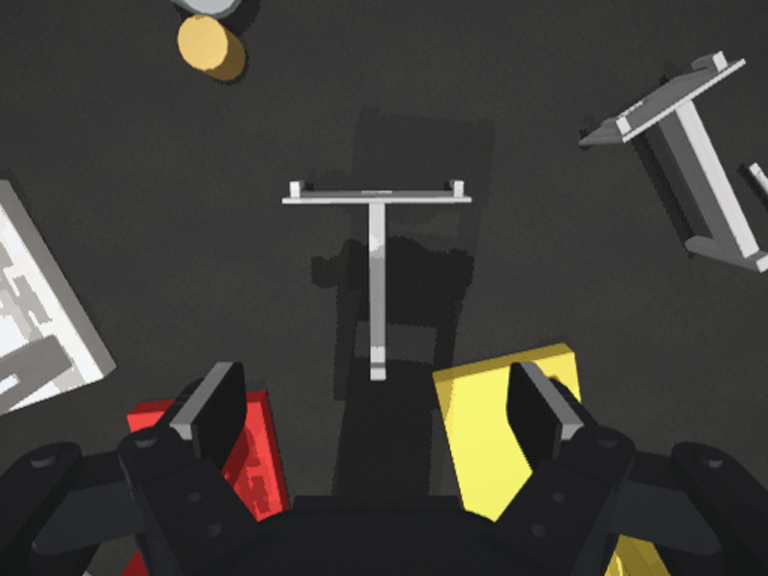

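The picture shows the wide arm below with its plate at (376,195) and claws at (295,188) and (458,188). The bar is central and aligned with the gripper. Going down to grasp.

```bash
python3 -m pendant '[{"dx":0.1,"dy":0,"dz":5,"twist":-0.5},{"dx":0.1,"dy":0,"dz":10,"twist":-0.5},{"dx":0.1,"dy":0,"dz":14,"twist":-0.5},{"dx":0.1,"dy":0,"dz":17,"twist":-0.5},{"dx":0.1,"dy":0,"dz":19.5,"twist":-0.5},{"dx":0.1,"dy":0,"dz":21.4,"twist":-0.5},{"dx":0.1,"dy":0,"dz":21.4,"twist":-0.5},{"dx":0.1,"dy":0,"dz":21.4,"twist":-0.5}]' && 
python3 -m pendant '[{"dx":0,"dy":0,"dz":0,"twist":0},{"dx":0,"dy":0,"dz":0,"twist":0},{"dx":0,"dy":0,"dz":0,"twist":0},{"dx":0,"dy":0,"dz":0,"twist":0},{"dx":0,"dy":0,"dz":0,"twist":0},{"dx":0,"dy":0,"dz":0,"twist":0},{"dx":0,"dy":0,"dz":0,"twist":0},{"dx":0,"dy":0,"dz":0,"twist":0},{"dx":0,"dy":0,"dz":0,"twist":0},{"dx":0,"dy":0,"dz":0,"twist":0}]' 0 60
```

```text
time: 4.55
eef_pos: [0.5331, -0.1067, 0.0383]
tcp_rot: [0.99, -0.139, 0.001, 0.0]
contact_force: [-0.7, -0.6, 0.2]
opening: 1.0
finger_force: 0.0
time: 5.8
eef_pos: [0.5324, -0.1063, 0.0376]
tcp_rot: [0.99, -0.139, 0.0, -0.0]
contact_force: [-0.0, 2.3, 4.1]
opening: 0.133
finger_force: 59.2
```

```bash
python3 -m pendant '[{"dx":0,"dy":0,"dz":-4,"twist":0},{"dx":0,"dy":0,"dz":-8,"twist":0},{"dx":0,"dy":-2,"dz":-12,"twist":-10},{"dx":0,"dy":-5,"dz":-16.2,"twist":-20},{"dx":-0.2,"dy":-8,"dz":-16.2,"twist":-30},{"dx":-0.4,"dy":-11,"dz":-16.2,"twist":-40},{"dx":-0.6,"dy":-14,"dz":-16.2,"twist":-50},{"dx":-0.8,"dy":-17,"dz":-16.2,"twist":-60},{"dx":-1,"dy":-20,"dz":-16.2,"twist":-70},{"dx":-1.3,"dy":-23.2,"dz":-16.2,"twist":-80}]' >/dev/null && 
python3 -m pendant '[{"dx":0,"dy":0,"dz":0,"twist":-10},{"dx":0,"dy":0,"dz":0,"twist":-20},{"dx":0,"dy":0,"dz":0,"twist":-30},{"dx":0,"dy":0,"dz":0,"twist":-30},{"dx":0,"dy":0,"dz":0,"twist":-30},{"dx":0,"dy":0,"dz":0,"twist":-30}]' && python3 - <<'E'
from h import *
import pickle
c=cam("wrist");save("w4",c["img"],1.5);P=cloud(c);pickle.dump((c,P),open("w4.pkl","wb"))
s=ctrl.get_state();T=R.from_quat(s["tcp_rot"]);L=T.inv().apply(P.reshape(-1,3)-s["eef_pos"]).reshape(P.shape)
L[c["depth"]==0]=np.nan
print(s["eef_pos"],s["tcp_rot"])
for nm,z0,z1,x0,x1 in(("plate",-.04,-.02,.02,.07),("rack",-.04,-.015,.07,.11)):
    m=(L[...,2]>z0)&(L[...,2]<z1)&(L[...,0]>x0)&(L[...,0]<x1);q=L[m]
    print(nm,len(q))
    for y in np.arange(-.09,.09,.01):
        a=q[(q[:,1]>y)&(q[:,1]<=y+.01)]
        if len(a)>3:print(round(y,3),len(a),a[:,0].min().round(4),np.percentile(a[:,0],[5,50,95]).round(4),np.percentile(a[:,2],[5,50]).round(4),a[:,1].min().round(4),a[:,1].max().round(4))
E
```

```text
time: 7.8
eef_pos: [0.5834, 0.12, 0.1989]
tcp_rot: [0.682, 0.731, -0.0, -0.0]
contact_force: [-0.1, 0.5, -3.1]
opening: 0.131
finger_force: 59.0
[0.58343287 0.12004245 0.19904211] [ 6.82140433e-01  7.31221163e-01 -1.95083786e-04 -5.29799924e-05]
plate 7880
-0.07 491 0.0401 [0.0408 0.0436 0.054 ] [-0.0336 -0.0261] -0.0681 -0.06
-0.06 759 0.04 [0.041  0.0439 0.0538] [-0.0336 -0.0256] -0.06 -0.05
-0.05 394 0.0401 [0.0407 0.0433 0.0437] [-0.0339 -0.0323] -0.05 -0.04
-0.04 404 0.0401 [0.0406 0.0432 0.0437] [-0.034  -0.0323] -0.04 -0.03
-0.03 399 0.0401 [0.0406 0.0432 0.0437] [-0.0339 -0.0323] -0.03 -0.02
-0.02 396 0.0401 [0.0406 0.0433 0.0437] [-0.034  -0.0323] -0.02 -0.01
-0.01 1057 0.02 [0.0217 0.0363 0.0436] [-0.034  -0.0329] -0.01 -0.0003
-0.0 1166 0.02 [0.0216 0.0356 0.0436] [-0.0339 -0.0328] 0.0 0.01
0.01 398 0.0401 [0.0407 0.0433 0.0437] [-0.0339 -0.0324] 0.01 0.02
0.02 394 0.0403 [0.0406 0.0432 0.0437] [-0.0338 -0.0322] 0.02 0.03
0.03 406 0.0401 [0.0406 0.0432 0.0437] [-0.0339 -0.0322] 0.03 0.04
0.04 391 0.0401 [0.0406 0.0433 0.0437] [-0.0338 -0.0323] 0.04 0.0499
0.05 715 0.0405 [
[... 545 characters left out ...]
0.03 -0.02
-0.02 1171 0.0948 [0.0952 0.1004 0.1063] [-0.0262 -0.0251] -0.02 -0.01
-0.01 1167 0.0948 [0.0952 0.1003 0.1063] [-0.0263 -0.025 ] -0.01 -0.0002
-0.0 1192 0.0949 [0.0952 0.1004 0.1063] [-0.0262 -0.0251] 0.0001 0.01
0.01 1194 0.0949 [0.0952 0.1003 0.1063] [-0.0262 -0.025 ] 0.01 0.02
0.02 1172 0.0949 [0.0952 0.1004 0.1062] [-0.0263 -0.025 ] 0.02 0.03
0.03 1181 0.0949 [0.0952 0.1003 0.1063] [-0.0262 -0.025 ] 0.03 0.04
0.04 2196 0.079 [0.0802 0.0951 0.1057] [-0.029  -0.0258] 0.04 0.05
0.05 1538 0.0791 [0.0795 0.0984 0.106 ] [-0.0286 -0.0252] 0.05 0.06
0.06 524 0.0791 [0.0791 0.0817 0.1048] [-0.0291 -0.0276] 0.06 0.07
0.07 2473 0.0791 [0.0802 0.094  0.1057] [-0.0289 -0.0258] 0.07 0.0799
```

View pics/w4.png

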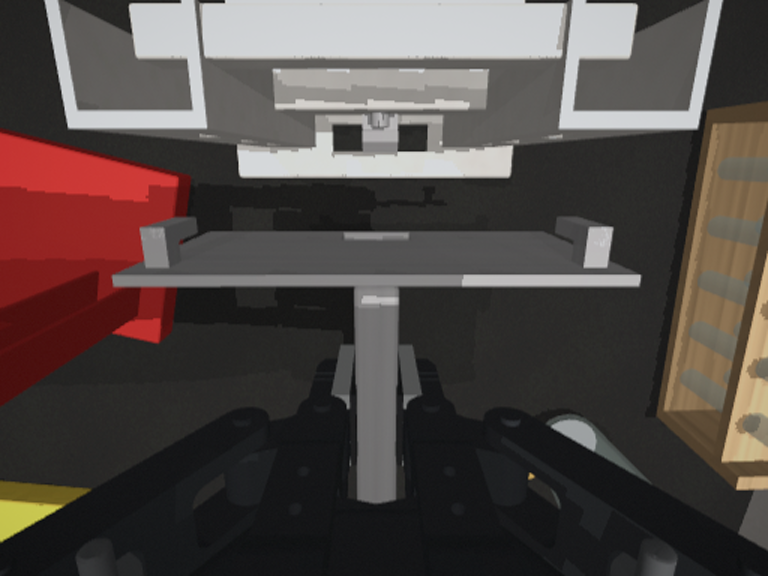

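The picture shows the arm held level, with claws at (168,245) and (585,245), the upright front edges at row 120, and the latch at (378,120). Next is the exact sideways offset.

```bash
python3 - <<'E'
from h import *
import pickle
c,P=pickle.load(open("w4.pkl","rb"))
s=ctrl.get_state();T=R.from_quat(s["tcp_rot"]);L=T.inv().apply(P.reshape(-1,3)-s["eef_pos"]).reshape(P.shape);L[c["depth"]==0]=np.nan
def runs(m):
    y=np.sort(L[m][:,1]);k=np.split(y,np.where(np.diff(y)>.004)[0]+1);return [(len(a),a[0].round(4),a[-1].round(4)) for a in k if len(a)>10]
X,Y,Z=L[...,0],L[...,1],L[...,2]
print("upr",runs((X>.0795)&(X<.0825)&(Z>-.032)&(Z<-.027)))
print("upr walls",runs((X>.085)&(X<.092)&(Z>-.032)&(Z<-.027)))
print("claw tops",runs((X>.047)&(X<.056)&(Z>-.03)&(Z<-.022)))
print("plate",runs((X>.0395)&(X<.045)&(Z>-.036)&(Z<-.031)))
print("nose?",runs((X>.0735)&(X<.078)&(Z>.05)&(Z<.08)))
for x,z in((np.median(X[(X>.0395)&(X<.045)&(Z<-.031)&(Z>-.036)&(np.abs(Y)>.015)]),0),): print(x)
print("ztops",np.nanmedian(Z[(X>.0795)&(X<.0825)&(Z>-.032)&(Z<-.027)]),np.nanmedian(Z[(X>.041)&(X<.0434)&(Z>-.036)&(Z<-.031)&(np.abs(Y)>.015)]),np.nanmedian(Z[(X>.047)&(X<.053)&(Z>-.03)&(Z<-.022)]))
E
```

```text
upr [(814, np.float64(-0.0753), np.float64(-0.0407)), (786, np.float64(0.0444), np.float64(0.0792))]
upr walls [(219, np.float64(-0.0757), np.float64(-0.071)), (197, np.float64(-0.0445), np.float64(-0.0407)), (200, np.float64(0.0441), np.float64(0.0483)), (215, np.float64(0.0743), np.float64(0.0794))]
claw tops [(378, np.float64(-0.0636), np.float64(-0.0557)), (382, np.float64(0.0563), np.float64(0.0638))]
plate [(3247, np.float64(-0.0681), np.float64(0.0685))]
nose? [(275, np.float64(-0.0198), np.float64(0.0237))]
0.04219661065284222
ztops -0.028174145293771297 -0.033042838928154725 -0.024984500655159995
```

```bash
python3 -m pendant '[{"dx":0,"dy":0.17,"dz":1,"twist":0},{"dx":0,"dy":0.17,"dz":2.18,"twist":0},{"dx":0.8,"dy":0.17,"dz":2.18,"twist":0},{"dx":1.4,"dy":0.17,"dz":2.18,"twist":0},{"dx":1.8,"dy":0.17,"dz":2.18,"twist":0},{"dx":2.1,"dy":0.17,"dz":2.18,"twist":0},{"dx":2.1,"dy":0.17,"dz":2.18,"twist":0},{"dx":2.1,"dy":0.17,"dz":2.18,"twist":0},{"dx":2.1,"dy":0.17,"dz":2.18,"twist":0}]' && python3 - <<'E'
from h import *
import pickle
c=cam("wrist");P=cloud(c);s=ctrl.get_state();print(s["eef_pos"],s["tcp_rot"])
L=R.from_quat(s["tcp_rot"]).inv().apply(P.reshape(-1,3)-s["eef_pos"]).reshape(P.shape);L[c["depth"]==0]=np.nan
def runs(m):
    y=np.sort(L[m][:,1]);k=np.split(y,np.where(np.diff(y)>.004)[0]+1);return [(len(a),a[0].round(4),a[-1].round(4)) for a in k if len(a)>10]
X,Y,Z=L[...,0],L[...,1],L[...,2]
m=(Z>-.055)&(Z<-.045)&(X<.07)&(X>.055);print("front",np.nanpercentile(X[m],[1,5,50]))
print(runs(m&(X<.064)));print("tops",np.nanmedian(Z[m]))
print("claw",runs((X>.047)&(X<.056)&(Z>-.03)&(Z<-.022)))
E
```

```text
time: 8.98
eef_pos: [0.5838, 0.1411, 0.1776]
tcp_rot: [0.682, 0.732, -0.0, 0.0]
contact_force: [0.5, -0.5, -3.1]
opening: 0.127
finger_force: 59.0
[0.58375591 0.14109315 0.17750984] [ 6.81811888e-01  7.31527545e-01 -2.05112756e-05  1.91879890e-05]
front [0.0581516  0.05850143 0.0616535 ]
[(1765, np.float64(-0.0776), np.float64(-0.0423)), (1836, np.float64(0.0425), np.float64(0.0778))]
tops -0.04948724587234933
claw [(365, np.float64(-0.0636), np.float64(-0.0556)), (352, np.float64(0.0563), np.float64(0.064))]
```

```bash
python3 -m pendant '[{"dx":0.3,"dy":0,"dz":0.05,"twist":0},{"dx":0.5,"dy":0,"dz":0.05,"twist":0},{"dx":0.7,"dy":0,"dz":0.05,"twist":0},{"dx":0.8,"dy":0,"dz":0.05,"twist":0},{"dx":0.8,"dy":0,"dz":0.05,"twist":0},{"dx":0.8,"dy":0,"dz":0.05,"twist":0}]' && python3 -m pendant '[{"dx":0.2,"dy":0,"dz":0,"twist":0},{"dx":0.3,"dy":0,"dz":0,"twist":0},{"dx":0.4,"dy":0,"dz":0,"twist":0},{"dx":0.5,"dy":0,"dz":0,"twist":0},{"dx":0.5,"dy":0,"dz":0,"twist":0},{"dx":0.5,"dy":0,"dz":0,"twist":0}]'
```

```text
time: 9.78
eef_pos: [0.5832, 0.1492, 0.177]
tcp_rot: [0.682, 0.732, -0.0, 0.0]
contact_force: [-0.7, -0.5, -3.2]
opening: 0.129
finger_force: 59.0
time: 10.52
eef_pos: [0.5828, 0.1542, 0.177]
tcp_rot: [0.682, 0.732, -0.0, 0.0]
contact_force: [-0.3, -0.7, -3.5]
opening: 0.132
finger_force: 59.0
```

```bash
python3 -m pendant '[{"dx":0.05,"dy":0,"dz":0,"twist":0},{"dx":0.1,"dy":0,"dz":0,"twist":0},{"dx":0.1,"dy":0,"dz":0,"twist":0},{"dx":0.1,"dy":0,"dz":0,"twist":0}]'; python3 - <<'E'
from h import *
c=cam("wrist");P=cloud(c);s=ctrl.get_state();save("w5",c["img"],1.5)
L=R.from_quat(s["tcp_rot"]).inv().apply(P.reshape(-1,3)-s["eef_pos"]).reshape(P.shape);L[c["depth"]==0]=np.nan
X,Y,Z=L[...,0],L[...,1],L[...,2]
m=(Z>-.055)&(Z<-.045)&(X<.06)&(X>.035);print("front",np.nanpercentile(X[m],[1,5,50]),np.nanmedian(Z[m]))
m=(Z>-.037)&(Z<-.03)&(X<.06)&(X>.035)&(abs(Y)>.015);print("plate",np.nanpercentile(X[m],[5,50,95]),np.nanmedian(Z[m]))
E
```

```text
time: 11.02
eef_pos: [0.5828, 0.1552, 0.177]
tcp_rot: [0.682, 0.732, 0.0, 0.0]
contact_force: [-0.7, -0.8, -3.1]
opening: 0.132
finger_force: 59.0
front [0.0440694  0.04451345 0.0481667 ] -0.04981672700928546
plate [0.04076723 0.04666464 0.05794074] -0.0332386142798146
```

View pics/w5.png

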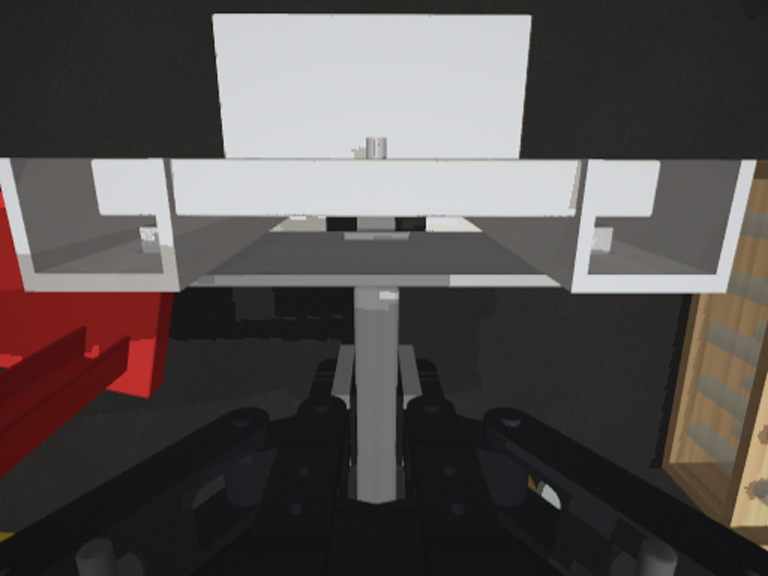

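The picture shows both claws through the slots, inside the hollow uprights at (150,238) and (600,238), with the plate on the front plane. Lowering gently.

```bash
python3 -m pendant '[{"dx":0,"dy":0,"dz":0.15,"twist":0},{"dx":0,"dy":0,"dz":0.3,"twist":0},{"dx":0,"dy":0,"dz":0.45,"twist":0},{"dx":0,"dy":0,"dz":0.6,"twist":0},{"dx":0,"dy":0,"dz":0.6,"twist":0},{"dx":0,"dy":0,"dz":0.6,"twist":0}]';python3 -m pendant '[{"dx":0,"dy":0,"dz":0.1,"twist":0},{"dx":0,"dy":0,"dz":0.2,"twist":0},{"dx":0,"dy":0,"dz":0.2,"twist":0},{"dx":0,"dy":0,"dz":0.2,"twist":0}]'
```

```text
time: 11.82
eef_pos: [0.5828, 0.1551, 0.171]
tcp_rot: [0.682, 0.732, -0.0, 0.0]
contact_force: [0.4, -0.7, -2.6]
opening: 0.128
finger_force: 59.0
time: 12.32
eef_pos: [0.5833, 0.1548, 0.1698]
tcp_rot: [0.682, 0.732, 0.0, 0.001]
contact_force: [-0.6, -3.3, 2.8]
opening: 0.129
finger_force: 59.8
```

The latch contact is felt about 9.8 mm above home. Next I let go, rise, shut the fingers and move over the bar near the plate.

```bash
python3 -m pendant '[{"dx":0,"dy":0,"dz":0,"twist":0},{"dx":0,"dy":0,"dz":0,"twist":0},{"dx":0,"dy":0,"dz":0,"twist":0},{"dx":0,"dy":0,"dz":0,"twist":0},{"dx":0,"dy":0,"dz":0,"twist":0},{"dx":0,"dy":0,"dz":0,"twist":0}]' 45; python3 -m pendant '[{"dx":0,"dy":0,"dz":-1.5,"twist":0},{"dx":0,"dy":0,"dz":-3,"twist":0},{"dx":0,"dy":0,"dz":-5,"twist":0},{"dx":0,"dy":0,"dz":-5,"twist":0}]'; python3 -m pendant '[{"dx":0.8,"dy":0,"dz":0,"twist":0},{"dx":1.6,"dy":0,"dz":0,"twist":0},{"dx":2.5,"dy":0,"dz":0,"twist":0},{"dx":2.5,"dy":0,"dz":0,"twist":0},{"dx":2.5,"dy":0,"dz":0,"twist":0},{"dx":2.5,"dy":0,"dz":0,"twist":0},{"dx":2.5,"dy":0,"dz":0,"twist":0}]' 0; cat > chk.py <<'E'
from h import *
import sys
c=cam("wrist");P=cloud(c);s=ctrl.get_state();save(sys.argv[1],c["img"],1.5)
L=R.from_quat([.682,.7315,0,0]).inv().apply(P.reshape(-1,3)-[.5828,.1551,.177]).reshape(P.shape);L[c["depth"]==0]=np.nan
X,Y,Z=L[...,0],L[...,1],L[...,2]
m=(Z>-.055)&(Z<-.045)&(X<.06)&(X>.035);print("front",np.nanpercentile(X[m],[1,5]),np.nanmedian(Z[m]))
m=(Z>-.04)&(Z<-.01)&(X<.0445)&(X>.036)&(abs(Y)>.02)&(abs(Y)<.035);print("plate",np.nanpercentile(X[m],[5,50,95]),np.nanpercentile(Z[m],[5,25,50]))
m=(Z>-.04)&(Z<.0)&(abs(Y)<.004)
for x in np.arange(-.1,.04,.02):
    k=m&(X>x)&(X<x+.02)
    if k.sum()>4:print(round(x,2),k.sum(),np.nanpercentile(Z[k],[10,50]).round(4))
E
python3 chk.py w6
```

```text
time: 13.08
eef_pos: [0.5828, 0.1552, 0.169]
tcp_rot: [0.682, 0.732, 0.0, -0.0]
contact_force: [0.4, -0.2, 0.0]
opening: 0.452
finger_force: 0.0
time: 13.58
eef_pos: [0.5844, 0.1554, 0.2227]
tcp_rot: [0.682, 0.732, 0.002, 0.002]
contact_force: [-0.0, 0.3, -0.4]
opening: 0.446
finger_force: 0.0
time: 14.45
eef_pos: [0.581, 0.1799, 0.219]
tcp_rot: [0.682, 0.732, -0.0, 0.0]
contact_force: [-0.2, 0.3, 0.1]
opening: 0.003
finger_force: 0.0
front [0.03631699 0.0367201 ] -0.04987214104441098
plate [0.03961759 0.04193394 0.04237031] [-0.02553608 -0.02466998 -0.02224499]
-0.06 123 [-0.0247 -0.024 ]
-0.04 122 [-0.025  -0.0243]
0.02 276 [-0.0255 -0.0247]
0.04 206 [-0.0251 -0.0165]
```

View pics/w6.png

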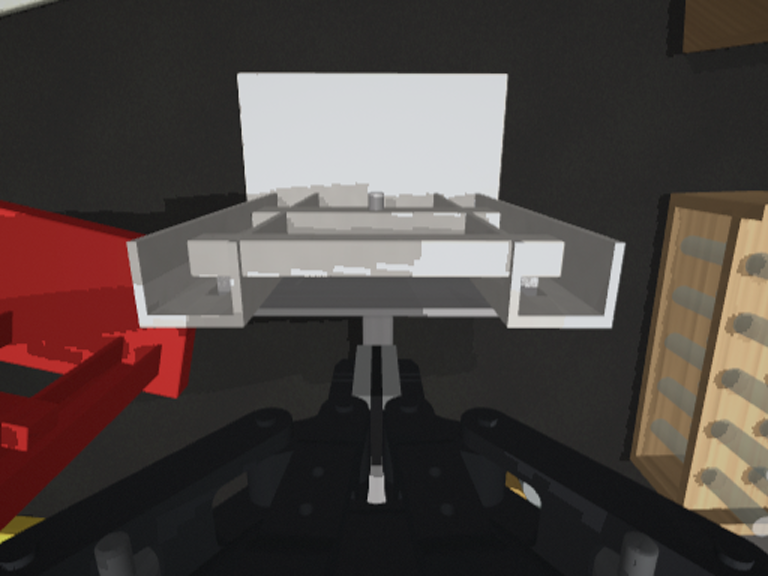

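The arm hangs level with both claws in at (225,283) and (530,283). The shut fingers are above the bar next to the plate, so I'm pressing down in small steps.

```bash
python3 -m pendant '[{"dx":0,"dy":0,"dz":0.8,"twist":0},{"dx":0,"dy":0,"dz":1.4,"twist":0},{"dx":0,"dy":0,"dz":1.6,"twist":0},{"dx":0,"dy":0,"dz":1.7,"twist":0},{"dx":0,"dy":0,"dz":1.8,"twist":0},{"dx":0,"dy":0,"dz":1.8,"twist":0},{"dx":0,"dy":0,"dz":1.8,"twist":0}]' | egrep 'eef|cont';python3 -m pendant '[{"dx":0,"dy":0,"dz":0.1,"twist":0},{"dx":0,"dy":0,"dz":0.2,"twist":0},{"dx":0,"dy":0,"dz":0.2,"twist":0}]'| egrep 'eef|cont'
```

```text
eef_pos: [0.5811, 0.1802, 0.2012]
contact_force: [0.1, 1.3, 0.0]
eef_pos: [0.5812, 0.1799, 0.2004]
contact_force: [-2.3, -1.8, 5.5]
```

```bash
python3 -m pendant '[{"dx":0,"dy":0,"dz":0.1,"twist":0},{"dx":0,"dy":0,"dz":0.1,"twist":0}]' | egrep 'eef|cont';python3 -m pendant '[{"dx":0,"dy":0,"dz":0.1,"twist":0},{"dx":0,"dy":0,"dz":0.1,"twist":0}]'| egrep 'eef|cont'
```

```text
eef_pos: [0.5813, 0.1798, 0.2]
contact_force: [-2.9, -2.0, 7.4]
eef_pos: [0.5814, 0.1796, 0.1994]
contact_force: [-3.2, -1.7, 7.3]
```

```bash
for i in 1; do python3 -m pendant '[{"dx":0,"dy":0,"dz":0.1,"twist":0},{"dx":0,"dy":0,"dz":0.2,"twist":0},{"dx":0,"dy":0,"dz":0.2,"twist":0}]' | egrep 'eef|cont'; done; python3 -m pendant '[{"dx":0,"dy":0,"dz":0.1,"twist":0},{"dx":0,"dy":0,"dz":0.1,"twist":0}]'| egrep 'eef|cont'
```

```text
eef_pos: [0.5815, 0.1795, 0.1982]
contact_force: [-5.2, -2.7, 10.8]
eef_pos: [0.5815, 0.1795, 0.1976]
contact_force: [-4.2, -3.4, 12.2]
```

```bash
python3 -m pendant '[{"dx":0,"dy":0,"dz":0.1,"twist":0},{"dx":0,"dy":0,"dz":0.15,"twist":0},{"dx":0,"dy":0,"dz":0.15,"twist":0}]'| egrep 'eef|cont'; python3 -m pendant '[{"dx":0,"dy":0,"dz":0.1,"twist":0},{"dx":0,"dy":0,"dz":0.1,"twist":0}]'| egrep 'eef|cont'
```

```text
eef_pos: [0.5816, 0.1795, 0.1971]
contact_force: [-7.0, -3.0, 14.3]
eef_pos: [0.5814, 0.1802, 0.1921]
contact_force: [-0.1, -1.1, -0.3]
```

It snapped: the force fell to zero at bar height 0.192. I rise clear and check.

```bash
python3 -m pendant '[{"dx":0,"dy":0,"dz":-2,"twist":0},{"dx":0,"dy":0,"dz":-4,"twist":0},{"dx":-4,"dy":0,"dz":-7,"twist":0},{"dx":-7,"dy":0,"dz":-10,"twist":0},{"dx":-7,"dy":0,"dz":-10,"twist":0},{"dx":-7,"dy":0,"dz":-10,"twist":0},{"dx":-7,"dy":0,"dz":-10,"twist":0}]'| egrep 'time|eef|cont'; sed -i 's/Z<-.01)&(X<.0445)/Z<.0)\&(X<.0445)/' chk.py; python3 chk.py w7
```

```text
time: 18.38
eef_pos: [0.5851, 0.1112, 0.2899]
contact_force: [-0.1, -0.7, 0.9]
front [0.04414114 0.04442667] -0.04999682911122318
plate [0.0386243  0.04005979 0.04146557] [-0.01706143 -0.01649589 -0.01584969]
-0.08 176 [-0.0124 -0.0115]
-0.06 206 [-0.0132 -0.0123]
-0.04 228 [-0.014  -0.0132]
-0.02 238 [-0.0147 -0.0139]
0.0 258 [-0.0156 -0.0148]
0.02 260 [-0.0164 -0.0156]
0.04 30 [-0.0165 -0.0157]
```

View pics/w7.png

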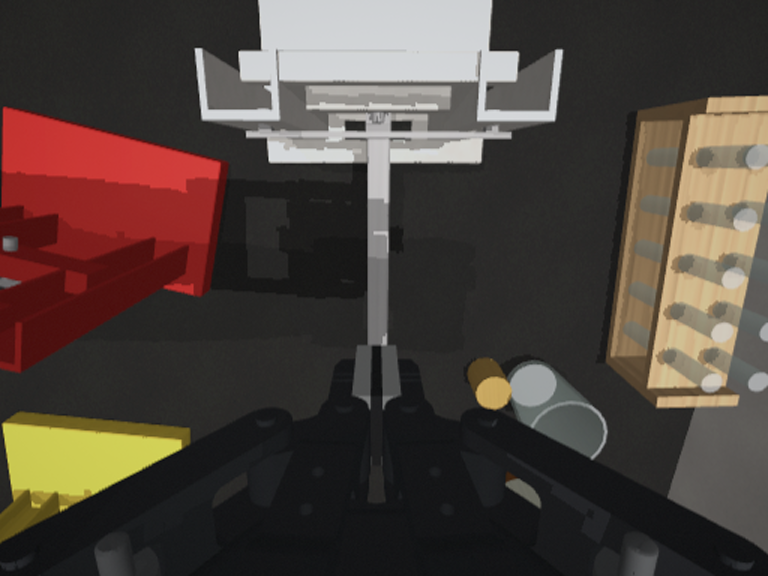

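The picture shows the arm in the rack with its plate on the uprights at (380,133) and the gripper clear. The latch pin is visible at (378,117). I compare its position with the untouched one, and check that the bystanders haven't moved.

```bash
python3 - <<'E'
from h import *
import pickle
A=pickle.load(open("w4.pkl","rb"))[1];c=cam("wrist");B=cloud(c);s=ctrl.get_state()
for n,P,dep in(("w4",A,None),("now",B,None)):
    L=R.from_quat([.682,.7315,0,0]).inv().apply(P.reshape(-1,3)-[.5828,.1551,.177])
    m=(abs(L[:,1])<.004)&(L[:,0]>.035)&(L[:,0]<.095)
    print(n)
    for x in np.arange(.035,.095,.002):
        k=m&(L[:,0]>=x)&(L[:,0]<x+.002)
        if k.sum()>3:print((round(x,3),k.sum(),np.percentile(L[k,2],[5,50]).round(3).tolist()),end=" ")
    print()
a=cam("top");o=pickle.load(open("top.pkl","rb"))
d=cv2.absdiff(a["img"],o["img"]).max(2)>60
n,l,st,ce=cv2.connectedComponentsWithStats(d.astype(np.uint8));print([(st[i].tolist()) for i in range(1,n) if st[i][4]>25])
E
```

```text
w4
(np.float64(0.035), np.int64(16), [0.152, 0.153]) (np.float64(0.037), np.int64(798), [-0.165, -0.165]) (np.float64(0.039), np.int64(30), [0.046, 0.152]) (np.float64(0.041), np.int64(45), [0.043, 0.045]) (np.float64(0.043), np.int64(36), [0.041, 0.042]) (np.float64(0.045), np.int64(36), [0.041, 0.042]) (np.float64(0.047), np.int64(35), [0.042, 0.043]) (np.float64(0.049), np.int64(50), [0.038, 0.042]) (np.float64(0.051), np.int64(37), [0.037, 0.038]) (np.float64(0.053), np.int64(44), [0.037, 0.038]) (np.float64(0.055), np.int64(61), [0.028, 0.037]) (np.float64(0.057), np.int64(49), [0.028, 0.029]) (np.float64(0.059), np.int64(245), [-0.048, -0.041]) (np.float64(0.061), np.int64(186), [-0.048, -0.047]) (np.float64(0.063), np.int64(179), [-0.048, -0.047]) (np.float64(0.065), np.int64(183), [-0.048, -0.047]) (np.float64(0.067), np.int64(193), [-0.048, -0.047]) (np.float64(0.069), np.int64(203), [-0.048, -0.047]) (np.float64(0.071), np.int64(62), [-0.048, -0.047]) 
now
(np.float64(0.035), np.int64(20), [-0.017, -0.016]) (np.float64(0.037), np.int64(30), [-0.017, -0.016]) (np.float64(0.0
[... 369 characters left out ...]
1), [0.028, 0.035]) (np.float64(0.057), np.int64(18), [0.028, 0.029]) (np.float64(0.059), np.int64(74), [-0.047, -0.038]) (np.float64(0.061), np.int64(64), [-0.048, -0.047]) (np.float64(0.063), np.int64(63), [-0.048, -0.047]) (np.float64(0.065), np.int64(61), [-0.048, -0.047]) (np.float64(0.067), np.int64(68), [-0.048, -0.047]) (np.float64(0.069), np.int64(50), [-0.048, -0.047]) (np.float64(0.071), np.int64(23), [-0.048, -0.047]) 
[[227, 135, 2, 57, 67], [172, 137, 76, 247, 9273], [231, 137, 3, 55, 113], [193, 138, 33, 18, 466], [185, 140, 3, 26, 36], [203, 165, 10, 10, 57], [274, 181, 36, 44, 210], [0, 297, 79, 87, 4244], [234, 341, 40, 25, 124], [71, 353, 10, 7, 42], [285, 353, 3, 23, 42]]
```

```bash
python3 -c "
from plant import ctrl
print(ctrl.sign_off())"
```

```text
the job is handed in; nothing more can be done
None
```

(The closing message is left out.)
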